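# Fit the green filter in the arc viewer and lock the retaining ring

## Robot

A 6-joint arm with a two-finger parallel gripper is mounted at the origin on the work surface; the furniture and walls round the work are solid. World frame = base frame: x ahead of the robot, y to its left, z up, the work surface at z = 0. Lengths are in m, angles in degrees, forces in N, time in s.
With the tool pointing down it reaches from about 0.25 to 0.725 m from the base axis. Payload 9.7 kg.
Tool frame: the origin (TCP) lies midway between the tips of the shut fingers; the grasp point (between the pads) lies 19 mm behind it (bot.hold_point_z is the distance from the TCP to the grasp point, in m); z points along the fingers, y is the line along which they close (so a half turn about z gives the same grasp; the last joint's range is limited). The gripper opens to 85 mm and grips with 20 to 120 N. Pads are 22 mm wide; open, the fingers measure 114 mm over their backs; the gripper's body (76 mm by 85 mm) begins 54 mm behind the grasp point. The pads swing forward as they close: fully open they stand 13 mm farther back than shut.
Start: joints at [68.239, 4.979, 10.078, 95.1, 0, 90], TCP at [0.204, 0.511, 0.231] pointing down, gripper open.
Joint ranges: [-179.16, 179.16], [-48.56, 103.87], [-65.8, 70.77], [-126.05, 130.52], [-82.76, 87.17], [-180, 180]. Speed limits (degrees/s): [127.2, 127.2, 147.25, 180, 180, 180].

## Interface

Orientations are given as [roll, pitch, yaw] about the fixed x, y, z axes, in that order (R = Rz(yaw) Ry(pitch) Rx(roll)).
In Python, from workcell import bot gives the robot as it stands.
- The arm moves only by the tool play_rows, never from a script. Its argument "steps" is a list that holds one entry, the list of rows, each a list of 4 numbers: the shift along the tool's x, y, z in m, then the turn about the tool's z in rad. In form: [[[tx, ty, tz, yaw], ...]]. A call has exactly 5 rows; each row shifts and turns the commanded pose from where the row before left it, along the tool's axes as they then stand; what a row does not reach is not made up. A row lasts 1/12 s, in which the tool goes at most 41.7 mm and 7.16 degrees, less where a joint would pass 70% of its speed; a pose out of reach is approached as far as the arm can. A call is refused whole if a number of a shift passes 0.0417 or a number of a turn 0.125, either way. A call with a gripper value outside its range is refused whole. "gripper" is the finger opening in m, from 0 to 0.0854, set as the call begins (left out, the last holds). The fingers move at their own pace and stop on an object; "squeeze" is the grip in N (left out, the last holds). Time passes only in rows, so rows that do not move let the fingers close, or fill a call up. It gives the time, the measured TCP pose, the force, the opening and the grip force at its end, in the units of the state.
- bot.get_obs(): the state, without advancing time (a new reading comes with each control period).
- bot.camera(name): name is "scene" or "side" or "wrist"; returns a dict with "img" (420x560x3 uint8, blue, green, red), "vfov" (degrees; the focal length in pixels is half the picture's height over the tangent of half this angle, whatever the lens; pixels are square), "cx", "cy" (the principal point, pixels), "xyz" and "attitude" of the camera in the world. Camera axes: x right, y down, z forward; pixel columns grow to the right and rows downward; lengths in m; the calibration is good to about 2 mm. A picture is of the moment at which its call begins. There is no depth.
- bot.job_done(): hands the job in; it is judged then, once.
The state is a dict: "time": time; "q": joint angles; "qd": joint speeds; "joint_efforts": joint torques, N m; "ee_pos": TCP position; "tcp_rot": TCP orientation; "wrist_force": force on the tool from outside, world axes, zero at the start; "torque": the same for the moment, N m; "opening": finger opening in m; "grasp_force": force on a finger pad.
Only numpy, scipy, OpenCV 4.12 (cv2) and the standard library are available. Lean on these libraries where they do the work, as an engineer would, in place of code of your own. Each camera call takes 0.05 s, during which the arm holds its last target. There are 200 camera calls.

## Task

The arc viewer on the bench already has its lens and spacer in the barrel and still lacks its filter. Set the green filter, glass upwards, into the mouth of the barrel so that it sits flat on its seat, then turn the retaining ring clockwise by its red post, fully home, so that its claws hold the filter down. Leave the amber filter where it stands and let go of everything.

Things in the scene. Friction and masses are not known exactly. Their poses are not given: they have to be found in the camera images.
- green_filter_neck (a point): Filter to fit: loose upright metal cell, green glass in its top, 50 mm tall, 0.13 kg. Lowest 12 mm: dark flange 56 mm across; above it a bright round neck 40 mm across, to hold from above with the fingertips at least 20 mm above the underside (lower, they meet flange or claws). Any yaw. Point: on its axis, 40 mm above the underside, 10 mm below the top; z up out of the glass.
- amber_filter_neck (a point): Bystander: the same cell with an amber (orange) glass, not wanted now. Point: on its axis, 40 mm above its underside.
- barrel_seat (a point): Seat centre in the arc viewer: a fixed upright barrel, mouth up, on a dark 150 mm square base. Seat 50 mm above the bench, 59 mm across; a cone widens to a 72 mm mouth at the rim, 12 mm above the seat, and guides the filter in. Seated, the filter's underside is at this point. The ring turns about the vertical through it; the ring's parked brass claws stand 8 mm above the rim, clear of the mouth.
- ring_post (a point): Red upright post, 14 mm thick, on an arm of the aluminium retaining ring (101 mm across) round the barrel; 85 mm out from the barrel's axis. Post from about 54 to 102 mm above the bench. Point: on the post's axis, 90 mm above the bench (3 mm less once home). Pinch it from above or push it round the barrel.
- retaining_ring (a joint): Turn of the retaining ring, rad: 0 at the start (claws parked), growing clockwise seen from above, to a firm stop at 1.3 (home: claws over the filter's flange). Friction 0.12 N m, some 1.5 to 3 N at the post; stays where left. Turned before the filter is in, the claws block the mouth.
Things that resemble listed ones, but are neither listed nor needed, are in the scene too. What is shaped like the part that bears green_filter_neck but brown or purple is not meant.

How it is judged (in metres and radians):
On the way, in this order (a step that is already met when the one before it is completed fails the run):
1. the green filter sits on the seat in the barrel while the ring is still open (horizontal distance between green_filter_neck and barrel_seat below 0.008 m and z of green_filter_neck in the frame of barrel_seat below 0.043 m and angle between green_filter_neck's own z axis and vertical below 0.12 rad and value of joint retaining_ring below 0.4 rad), for 0.2 s.
2. the retaining ring is turned home over it (value of joint retaining_ring above 1.12 rad), for 0.2 s.
At the end, for the whole second after the job is handed in: The green filter sits upright on the seat (within 8 mm sideways, 3 mm in height, 7 degrees of tilt), the retaining ring is turned home (within 10 degrees of its stop), and the amber filter is within 30 mm of where it stood (horizontal distance between green_filter_neck and barrel_seat below 0.008 m and z of green_filter_neck in the frame of barrel_seat between 0.036 and 0.043 m and angle between green_filter_neck's own z axis and vertical below 0.12 rad and value of joint retaining_ring above 1.12 rad and distance of amber_filter_neck from where it was at the start of the episode below 0.03 m); the robot touches nothing.
It also fails if it takes over 59 s, if anything falls off the work surface, if the arm or the gripper's body presses on something with over 40 N, if the wrist force passes 120 N, or if a joint passes its speed limit or range.

## Working session

There is one attempt and no reset: what is moved stays moved. The work goes in short steps, Python scripts to look and compute and a tool call to move; the robot and the scene stay as the last step left them, time stands still between calls to the robot, and variables do not carry over. Pictures are saved under pics/ and viewed, at most 10 in all, crops included, and the job is handed in when it is done.

Besides the shell and the picture viewer there is one more tool, called after ">>>" as a command line: name --argument value ..., lists and objects as JSON in quotes. play_rows: Moves the arm, as the interface text tells. Its arguments: {"type":"object","properties":{"steps":{"type":"array","items":{"type":"array","items":{"type":"array","items":{"type":"number"}}}},"gripper":{"type":"number"},"squeeze":{"type":"number"}},"required":["steps"]}

```bash
mkdir -p pics; ls; cat > h.py <<'E'
import numpy as np, cv2
from scipy.spatial.transform import Rotation as R
from workcell import bot
def ray(c,u,v):
    f=c["img"].shape[0]/2/np.tan(np.radians(c["vfov"])/2)
    d=np.array([(u-c["cx"])/f,(v-c["cy"])/f,1.])
    return np.array(c["xyz"]),R.from_euler('xyz',c["attitude"],degrees=True).apply(d/np.linalg.norm(d))
def onz(c,u,v,z):
    o,d=ray(c,u,v); return o+d*(z-o[2])/d[2]
def cross(*rs):
    A=sum(np.eye(3)-np.outer(d,d) for o,d in rs); b=sum((np.eye(3)-np.outer(d,d))@o for o,d in rs)
    return np.linalg.solve(A,b)
def blobs(img,lo,hi,amin=30):
    m=cv2.inRange(cv2.cvtColor(img,cv2.COLOR_BGR2HSV),np.array(lo),np.array(hi))
    n,l,s,ce=cv2.connectedComponentsWithStats(m)
    return m,[(tuple(s[i]),tuple(ce[i].round(1))) for i in range(1,n) if s[i][4]>=amin]
E
python3 - <<'E'
from h import *
import pickle
C={}
for n in("scene","side","wrist"):
    C[n]=c=bot.camera(n); print(n,c["vfov"],c["cx"],c["cy"],c["xyz"],c["attitude"],[k for k in c])
    cv2.imwrite(f"pics/{n}0.png",c["img"])
pickle.dump(C,open("c0.pkl","wb"))
cv2.imwrite("pics/all0.png",cv2.resize(np.hstack([C["scene"]["img"],C["side"]["img"]]),None,fx=.7,fy=.7))
o=bot.get_obs();print(o["time"],o["ee_pos"],o["tcp_rot"],o["opening"])
E
```

```text
pics
scene 50.09144756931719 270.4979382966649 206.99220128357229 [ 0.14591351 -0.5154941   0.49832105] [-118.19723959   -1.20091272  -26.90427199] ['img', 'vfov', 'cx', 'cy', 'xyz', 'attitude']
side 56.44712492355911 278.73874533292735 206.85693254320122 [0.37286823 0.93694328 0.61093495] [-123.92641857   -0.29889468 -168.76291841] ['img', 'vfov', 'cx', 'cy', 'xyz', 'attitude']
wrist 58.41467344442722 285.9702922153508 212.8560433447825 [0.13690669 0.5381242  0.37256509] [1.63583125e+02 9.26310474e-02 6.82446423e+01] ['img', 'vfov', 'cx', 'cy', 'xyz', 'attitude']
0.15 [0.20384466 0.5106481  0.23073408] [-1.79940793e+02  1.48040577e-03  1.58240646e+02] 0.08548852522388016
```

View pics/scene0.png

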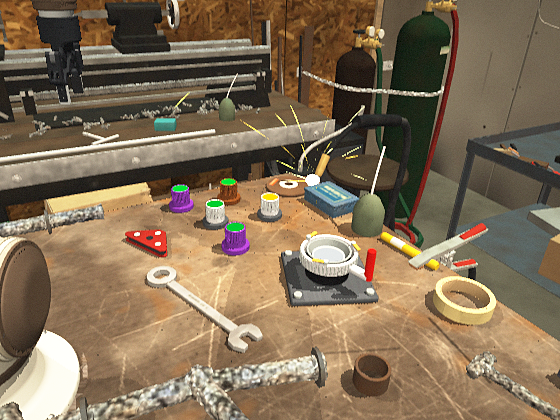

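View pics/side0.png

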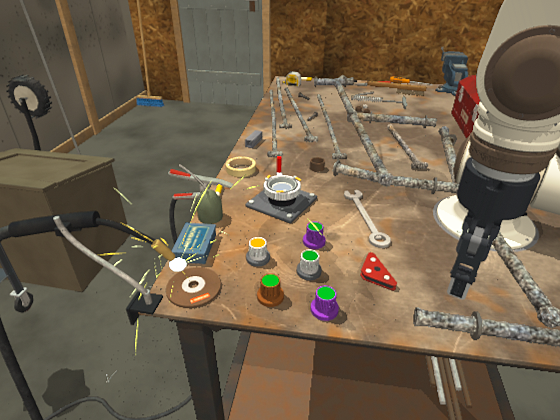

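Candidates with green glass are, in scene, (180,189) purple, (228,184) brown, (235,228) purple and (215,206) bright metal. In side they are (325,298) purple, (270,285) brown, (314,230) purple and (310,257) metal. The bright-metal one with the dark flange fits the description. Amber is at scene (269,198), side (258,243). The barrel is at scene (330,255), side (282,187), and the red post at scene (370,264), side (279,165).

```bash
python3 - <<'E'
from h import *
import pickle
C=pickle.load(open("c0.pkl","rb"))
S,D=C["scene"],C["side"]
for n,c in(("scene",S),("side",D)):
    for k,lo,hi in(("green",(45,120,90),(75,255,255)),("amber",(15,150,150),(30,255,255)),("redA",(0,180,120),(5,255,255))):
        print(n,k,[(tuple(map(int,s)),tuple(map(float,ce))) for s,ce in blobs(c["img"],lo,hi,25)[1] if s[4]<600])
a=cv2.resize(S["img"][170:320,150:400],None,fx=3.2,fy=3.2,interpolation=cv2.INTER_CUBIC)
cv2.imwrite("pics/crS.png",a)
b=cv2.resize(D["img"][140:320,220:350],None,fx=3.3,fy=3.3,interpolation=cv2.INTER_CUBIC)
cv2.imwrite("pics/crD.png",b)
E
```

```text
scene green [((221, 178, 15, 7, 69), (227.8, 181.2)), ((173, 185, 15, 6, 72), (179.8, 187.7)), ((207, 201, 16, 6, 78), (214.4, 203.4)), ((227, 223, 17, 8, 114), (234.9, 226.5))]
scene amber [((16, 2, 16, 15, 92), (23.6, 9.0)), ((206, 2, 12, 9, 33), (210.8, 6.4)), ((427, 2, 8, 9, 38), (430.1, 5.4)), ((442, 3, 13, 8, 46), (447.6, 5.8)), ((5, 19, 27, 14, 152), (16.1, 25.4)), ((6, 31, 16, 7, 60), (12.6, 33.6)), ((286, 31, 8, 8, 38), (289.3, 35.3)), ((0, 33, 19, 17, 126), (8.5, 42.6)), ((96, 32, 5, 13, 45), (97.5, 37.8)), ((356, 37, 23, 11, 112), (365.6, 41.8)), ((288, 86, 10, 8, 26), (292.3, 89.7)), ((315, 94, 16, 16, 86), (322.1, 102.1)), ((315, 154, 15, 22, 82), (321.2, 165.2)), ((263, 193, 15, 7, 71), (269.8, 196.5)), ((288, 209, 11, 10, 31), (293.6, 213.2)), ((287, 221, 10, 8, 32), (290.9, 225.4)), ((310, 231, 8, 6, 26), (313.5, 233.5)), ((380, 232, 14, 14, 93), (386.2, 236.8)), ((353, 243, 8, 8, 29), (356.6, 247.0)), ((395, 244, 26, 13, 141), (409.3, 250.0)), ((426, 259, 14, 11, 90), (433.2, 264.3))]
scene redA [((416, 141, 20, 63, 156), (426.6, 171.2)), ((395, 222, 20, 21, 69), (40
[... 296 characters left out ...]
113), (309.6, 255.2)), ((262, 275, 17, 11, 157), (269.9, 280.0)), ((318, 287, 17, 13, 171), (325.8, 292.7))]
side amber [((286, 77, 12, 7, 34), (291.4, 80.4)), ((390, 76, 20, 7, 61), (399.2, 78.9)), ((385, 83, 36, 4, 43), (402.2, 84.6)), ((215, 184, 7, 9, 41), (218.5, 187.9)), ((251, 239, 14, 8, 99), (257.3, 242.4)), ((161, 243, 12, 16, 38), (167.5, 251.9)), ((100, 253, 19, 2, 29), (108.8, 253.5)), ((243, 318, 9, 7, 31), (247.1, 321.1)), ((329, 329, 10, 8, 49), (333.2, 333.0))]
side redA [((460, 75, 20, 29, 271), (470.7, 87.1)), ((277, 156, 4, 16, 64), (278.5, 163.5)), ((170, 169, 20, 7, 63), (178.6, 172.4)), ((174, 193, 18, 3, 32), (181.6, 194.4)), ((361, 253, 36, 37, 480), (376.8, 270.8))]
```

View pics/crS.png

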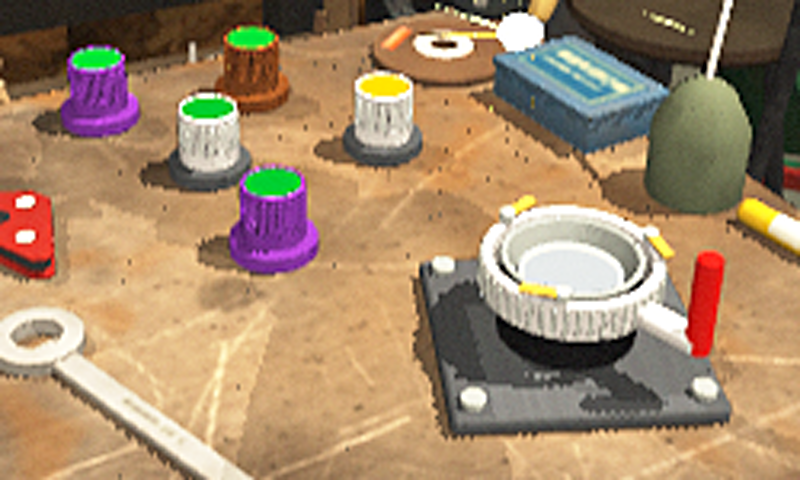

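View pics/crD.png

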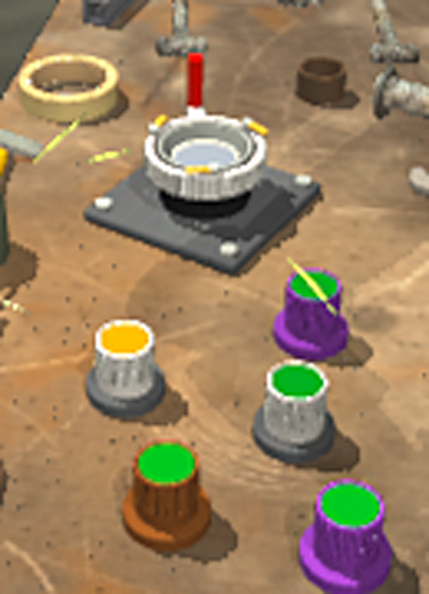

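The crops confirm it: the bright-metal cell with the dark flange is at scene (215,206) / side (310,257). The mouth centre is about scene (329.4,249.4) / side (282,184), and the post top scene (371.5,250) / side (279,157).

```bash
python3 - <<'E'
from h import *
import pickle
C=pickle.load(open("c0.pkl","rb"))
S,D,W=C["scene"],C["side"],C["wrist"]
P={"green":((214.4,203.4),(309.6,255.2)),"amber":((269.8,196.5),(257.3,242.4)),"mouth":((329.4,249.4),(282.1,184.2)),"postmid":((369.8,263.9),(278.5,163.5)),"posttop":((371.3,249.5),(278.8,156.8)),
"brown":((227.8,181.2),(269.9,280)),"purp":((234.9,226.5),(315,226.)),"purp2":((179.8,187.7),(325.8,292.7))}
for k,(a,b) in P.items():
    p=cross(ray(S,*a),ray(D,*b))
    def res(c,uv):
        o,d=ray(c,*uv); return np.linalg.norm(np.cross(p-o,d))*1e3
    print(k,p.round(4),round(res(S,a),1),round(res(D,b),1),"polar",np.hypot(*p[:2]).round(3))
o=bot.get_obs();Rt=R.from_euler('xyz',o["tcp_rot"],degrees=True);print(Rt.as_matrix().round(3))
Rw=R.from_euler('xyz',W["attitude"],degrees=True)
print("cam in tool",Rt.inv().apply(np.array(W["xyz"])-o["ee_pos"]),(Rt.inv()*Rw).as_euler('xyz',degrees=True))
E
```

```text
green [0.4306 0.2896 0.0504] 0.4 0.4 polar 0.519
amber [0.5524 0.2695 0.0503] 0.6 0.6 polar 0.615
mouth [0.5435 0.0222 0.0616] 1.6 1.6 polar 0.544
postmid [ 0.5679 -0.0604  0.0785] 1.4 1.4 polar 0.571
posttop [ 0.5678 -0.0572  0.1031] 0.4 0.4 polar 0.571
brown [0.4986 0.381  0.0508] 0.2 0.2 polar 0.628
purp [0.432  0.182  0.0507] 0.7 0.7 polar 0.469
purp2 [0.3858 0.393  0.0509] 0.8 0.8 polar 0.551
[[-0.929  0.371 -0.   ]
 [ 0.371  0.929 -0.001]
 [-0.    -0.001 -1.   ]]
cam in tool [ 0.07235056  0.00055732 -0.14183354] [-1.64153992e+01 -3.34234855e-02  8.99960009e+01]
```

View pics/wrist0.png

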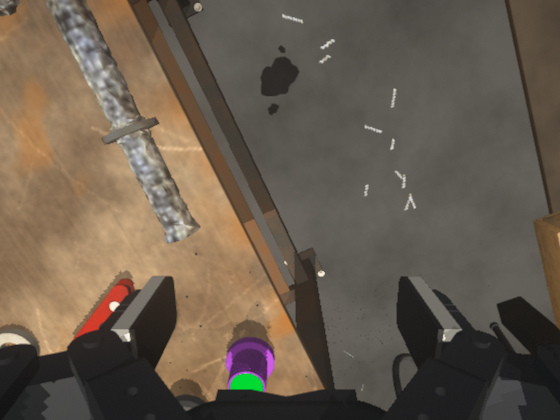

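>>> play_rows --steps '[[[-0.029, -0.012, 0, 0], [-0.029, -0.012, 0, 0], [-0.029, -0.012, 0, 0], [-0.029, -0.012, 0, 0], [-0.029, -0.012, 0, 0]]]' --gripper 0.0854

```text
time: 0.57
ee_pos: [0.317, 0.4001, 0.231]
tcp_rot: [-180.0, -0.0, 158.3]
wrist_force: [0.3, 1.0, -0.6]
opening: 0.0856
grasp_force: 0.0
```

>>> play_rows --steps '[[[-0.029, -0.012, 0, 0], [-0.029, -0.012, 0.02, 0], [-0.029, -0.012, 0.02, 0], [-0.01, -0.012, 0.02, 0], [0, 0, 0.02, 0]]]'

```text
time: 0.98
ee_pos: [0.3899, 0.3182, 0.1502]
tcp_rot: [-180.0, 0.0, 158.1]
wrist_force: [0.0, 0.6, -0.7]
opening: 0.0854
grasp_force: 0.0
```

```bash
cat > w.py <<'E'
from h import *
import sys
def toolshift(p):
    o=bot.get_obs();Rt=R.from_euler('xyz',o["tcp_rot"],degrees=True)
    return Rt.inv().apply(np.array(p)-o["ee_pos"]).round(4)
def stat():
    o=bot.get_obs(); print(round(o["time"],2),np.round(o["ee_pos"],4),np.round(o["tcp_rot"],1),np.round(o["q"],0),np.round(o["wrist_force"],1),round(o["opening"],4),o["grasp_force"])
E
python3 - <<'E'
from w import *
stat(); c=bot.camera("wrist"); cv2.imwrite("pics/w1.png",c["img"])
for s,ce in blobs(c["img"],(45,120,90),(75,255,255),60)[1]: print(s,ce,onz(c,*ce,0.05).round(4))
print(toolshift([.4306,.2896,.02]))
E
```

```text
0.98 [0.3899 0.3182 0.1502] [-180.     0.   158.1] [39. -2. -6. 86. -0. 61.] [ 0.   0.6 -0.7] 0.0854 0.0
(np.int32(364), np.int32(140), np.int32(53), np.int32(53), np.int32(2155)) (np.float64(390.3), np.float64(165.8)) [0.3849 0.3935 0.05  ]
(np.int32(247), np.int32(257), np.int32(48), np.int32(43), np.int32(1624)) (np.float64(270.9), np.float64(278.0)) [0.4297 0.291  0.05  ]
[-0.0503 -0.0102  0.1261]
```

>>> play_rows --steps '[[[-0.025, -0.005, 0, 0], [-0.025, -0.005, 0, 0], [0, 0, 0.01, 0], [0, 0, 0.025, 0], [0, 0, 0.025, 0]]]'

```text
time: 1.45
ee_pos: [0.432, 0.2935, 0.0917]
tcp_rot: [179.9, 0.1, 158.2]
wrist_force: [-0.2, 0.6, -0.8]
opening: 0.0858
grasp_force: 0.0
```

>>> play_rows --steps '[[[0, 0, 0.025, 0], [0, 0, 0.02, 0], [0, 0, 0.015, 0], [0, 0, 0.009, 0], [0, 0, 0, 0]]]'

```text
time: 1.87
ee_pos: [0.4302, 0.2927, 0.0206]
tcp_rot: [-179.9, -0.1, 158.3]
wrist_force: [-0.6, 0.3, -0.1]
opening: 0.0853
grasp_force: 0.0
```

>>> play_rows --steps '[[[0, 0, 0, 0], [0, 0, 0, 0], [0, 0, 0, 0], [0, 0, 0, 0], [0, 0, 0, 0]]]' --gripper 0.03 --squeeze 40

```text
time: 2.28
ee_pos: [0.4319, 0.2933, 0.0236]
tcp_rot: [179.9, 0.1, 158.2]
wrist_force: [-1.0, -1.4, 6.5]
opening: 0.0388
grasp_force: 40.0
```

>>> play_rows --steps '[[[0, 0, 0, 0], [0, 0, 0, 0], [0, 0, 0, 0], [0, 0, 0, 0], [0, 0, 0, 0]]]'

```text
time: 2.7
ee_pos: [0.4319, 0.2934, 0.0236]
tcp_rot: [179.9, 0.1, 158.2]
wrist_force: [-1.9, -0.2, 5.0]
opening: 0.0386
grasp_force: 40.0
```

>>> play_rows --steps '[[[0, 0, -0.01, 0], [0, 0, -0.025, 0], [0, 0, -0.03, 0], [0, 0, -0.03, 0], [0, 0, -0.025, 0]]]'

```text
time: 3.12
ee_pos: [0.4314, 0.293, 0.1453]
tcp_rot: [179.9, 0.1, 158.2]
wrist_force: [-0.1, 0.7, -0.8]
opening: 0.0392
grasp_force: 40.5
```

>>> play_rows --steps '[[[-0.015, -0.016, 0, 0], [-0.023, -0.024, 0, 0], [-0.023, -0.024, 0, 0], [-0.023, -0.024, 0, 0], [-0.015, -0.016, 0, 0]]]'

```text
time: 3.53
ee_pos: [0.4854, 0.1574, 0.1433]
tcp_rot: [180.0, 0.1, 158.2]
wrist_force: [0.7, 0.7, -2.2]
opening: 0.0388
grasp_force: 40.6
```

```bash
python3 - <<'E'
from w import *
stat(); c=bot.camera("wrist"); s=bot.camera("side")
cv2.imwrite("pics/w2.png",np.vstack([cv2.resize(c["img"],None,fx=1,fy=1),])); cv2.imwrite("pics/s2.png",s["img"])
cv2.imwrite("pics/w2s2.png",np.hstack([cv2.resize(c["img"],(480,360)),cv2.resize(s["img"][100:300,200:380],(320,360))]))
print(toolshift([.5435,.0222,.07]))
o=bot.get_obs();Rw=R.from_euler('xyz',c["attitude"],degrees=True)
f=210/np.tan(np.radians(c["vfov"])/2)
q=Rw.inv().apply(np.array([.5435,.0222,.062])-c["xyz"]);print(q[:2]/q[2]*f+[c["cx"],c["cy"]])
E
```

```text
3.53 [0.4854 0.1574 0.1433] [1.800e+02 1.000e-01 1.582e+02] [18. -1. -6. 85. -0. 40.] [ 0.7  0.7 -2.2] 0.0388 40.60967803001404
[-0.104  -0.1034  0.0733]
[137.3683314  363.81620635]
```

View pics/w2s2.png

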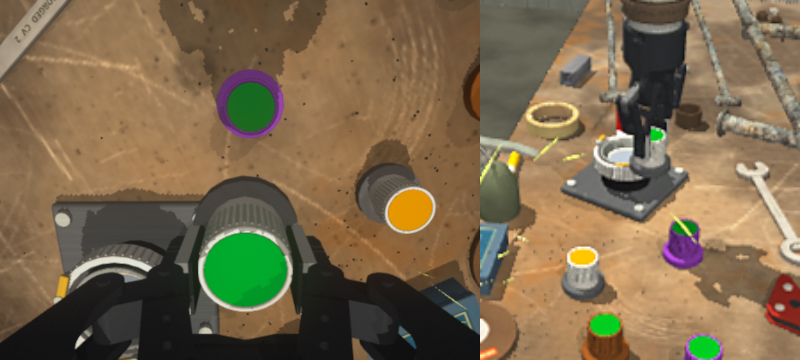

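The wrist picture shows the green filter upright in the fingers, centred at about (286,315) in full pixels. The barrel is at lower left, and amber and purple are untouched.

```bash
python3 - <<'E'
from w import *
c=bot.camera("wrist"); o=bot.get_obs()
m,b=blobs(c["img"],(45,120,60),(80,255,255),1500)
s,ce=max(b,key=lambda t:t[0][4]); print(s,ce)
p=onz(c,*ce,o["ee_pos"][2]+.0275); print(p,-toolshift(p)*-1)
# barrel ring ellipse from scene only, fit bright mouth interior check
print(toolshift([.5435,.0222,.07]))
E
```

```text
(np.int32(238), np.int32(272), np.int32(97), np.int32(86), np.int32(6514)) (np.float64(286.0), np.float64(314.2))
[0.48384699 0.15832832 0.17055289] [ 0.0012 -0.0005 -0.0275]
[-0.1049 -0.1046  0.0731]
```

>>> play_rows --steps '[[[-0.02, -0.02, 0, 0], [-0.03, -0.03, 0, 0], [-0.03, -0.03, 0, 0], [-0.02, -0.019, 0, 0], [-0.005, -0.005, 0, 0]]]'

```text
time: 4.1
ee_pos: [0.5442, 0.0231, 0.1425]
tcp_rot: [-180.0, 0.0, 158.1]
wrist_force: [0.6, 0.6, -1.1]
opening: 0.0389
grasp_force: 40.7
```

>>> play_rows --steps '[[[0, 0, 0, 0], [0, 0, 0.008, 0], [0, 0, 0.01, 0], [0, 0, 0.01, 0], [0, 0, 0.008, 0]]]'

```text
time: 4.52
ee_pos: [0.5422, 0.0267, 0.1045]
tcp_rot: [-180.0, -0.1, 158.3]
wrist_force: [0.5, 0.3, -1.3]
opening: 0.0389
grasp_force: 40.7
```

```bash
python3 - <<'E'
from w import *
stat(); print(toolshift([.5435,.0222,.0725]))
w=bot.camera("wrist");c=bot.camera("scene");s=bot.camera("side")
cv2.imwrite("pics/p3.png",np.hstack([cv2.resize(w["img"][:,:],(320,240)).repeat(1,0) if 0 else cv2.resize(c["img"][190:320,260:400],(420,390)),cv2.resize(s["img"][120:240,220:340],(380,390))]))
E
```

```text
4.52 [0.5422 0.0267 0.1045] [-1.800e+02 -1.000e-01  1.583e+02] [ 3.  3. -6. 81.  0. 24.] [ 0.5  0.3 -1.3] 0.0389 40.7239705324173
[-0.0029 -0.0037  0.032 ]
```

View pics/p3.png

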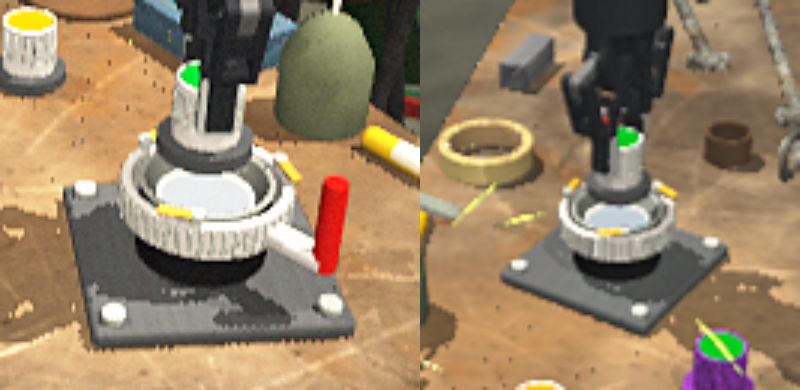

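The filter hangs just above the mouth, roughly centred in both views, with its flange at scene crop (205,155) and side crop (618,188).

>>> play_rows --steps '[[[-0.001, -0.002, 0.007, 0], [0, 0, 0.007, 0], [0, 0, 0.006, 0], [0, 0, 0.004, 0], [0, 0, 0.002, 0]]]'

```text
time: 5.08
ee_pos: [0.5429, 0.0232, 0.0793]
tcp_rot: [-180.0, -0.1, 158.2]
wrist_force: [-1.0, 0.6, -1.4]
opening: 0.0389
grasp_force: 40.7
```

>>> play_rows --steps '[[[0, 0, 0.001, 0], [0, 0, 0.001, 0], [0, 0, 0.001, 0], [0, 0, 0.001, 0], [0, 0, 0, 0]]]'

```text
time: 5.5
ee_pos: [0.5433, 0.0233, 0.0763]
tcp_rot: [180.0, 0.0, 158.2]
wrist_force: [-1.2, 0.0, -1.2]
opening: 0.0387
grasp_force: 40.7
```

>>> play_rows --steps '[[[0, 0, 0.001, 0], [0, 0, 0.001, 0], [0, 0, 0.001, 0], [0, 0, 0, 0], [0, 0, 0, 0]]]'

```text
time: 5.92
ee_pos: [0.5433, 0.0233, 0.0736]
tcp_rot: [180.0, 0.0, 158.2]
wrist_force: [-1.2, 0.3, 3.1]
opening: 0.0389
grasp_force: 40.8
```

>>> play_rows --steps '[[[0, 0, 0.0005, 0], [0, 0, 0.0005, 0], [0, 0, 0, 0], [0, 0, 0, 0], [0, 0, 0, 0]]]'

```text
time: 6.33
ee_pos: [0.5434, 0.0233, 0.0736]
tcp_rot: [180.0, 0.1, 158.2]
wrist_force: [-5.4, -0.9, 10.3]
opening: 0.0386
grasp_force: 41.8
```

Contact came at TCP z 0.0736, which is 0.050 + 0.0236, so the filter is on the seat. I'll release it and rise.

>>> play_rows --steps '[[[0, 0, -0.0005, 0], [0, 0, 0, 0], [0, 0, 0, 0], [0, 0, 0, 0], [0, 0, 0, 0]]]' --gripper 0.065

```text
time: 6.75
ee_pos: [0.5432, 0.0233, 0.0725]
tcp_rot: [-180.0, -0.0, 158.2]
wrist_force: [-0.2, -0.3, 1.2]
opening: 0.0652
grasp_force: 0.0
```

>>> play_rows --steps '[[[0, 0, -0.01, 0], [0, 0, -0.02, 0], [0, 0, -0.025, 0], [0, 0, -0.025, 0], [0, 0, -0.02, 0]]]'

```text
time: 7.17
ee_pos: [0.5435, 0.0233, 0.1755]
tcp_rot: [180.0, 0.1, 158.2]
wrist_force: [0.9, -0.3, 0.1]
opening: 0.065
grasp_force: 0.0
```

```bash
python3 - <<'E'
from w import *
stat()
w=bot.camera("wrist");c=bot.camera("scene");s=bot.camera("side")
a,b=blobs(c["img"],(45,120,60),(80,255,255),25)[1],blobs(s["img"],(45,120,60),(80,255,255),25)[1]
g=[x[1] for x in a if 300<x[1][0]<360 and 200<x[1][1]<270];h=[x[1] for x in b if 260<x[1][0]<300 and x[1][1]<210];print(g,h)
if g and h: print("glass",cross(ray(c,*g[0]),ray(s,*h[0])))
ra=[x for x in blobs(c["img"],(0,180,120),(5,255,255))[1] if 355<x[1][0]<380 and 240<x[1][1]<290];rb=[x for x in blobs(s["img"],(0,150,100),(6,255,255),20)[1] if 270<x[1][0]<290 and x[1][1]<200]
print(ra,rb)
if ra and rb: print("post",cross(ray(c,*ra[0][1]),ray(s,*rb[0][1])))
cv2.imwrite("pics/p4.png",np.hstack([cv2.resize(c["img"][200:320,260:400],(420,360)),cv2.resize(w["img"],(380,285),interpolation=cv2.INTER_AREA)[:285].copy() if 0 else cv2.resize(s["img"][120:240,220:340],(360,360))]))
E
```

```text
7.17 [0.5435 0.0233 0.1755] [1.800e+02 1.000e-01 1.582e+02] [ 2.  3.  2. 89. -0. 24.] [ 0.9 -0.3  0.1] 0.065 0.0
[(np.float64(330.3), np.float64(230.9))] [(np.float64(281.8), np.float64(171.7))]
glass [0.54341372 0.02289678 0.10010628]
[((np.int32(364), np.int32(249), np.int32(12), np.int32(32), np.int32(260)), (np.float64(369.8), np.float64(263.9)))] [((np.int32(277), np.int32(156), np.int32(5), np.int32(13), np.int32(58)), (np.float64(278.9), np.float64(161.6)))]
post [ 0.56624921 -0.06363853  0.08213848]
```

View pics/p4.png

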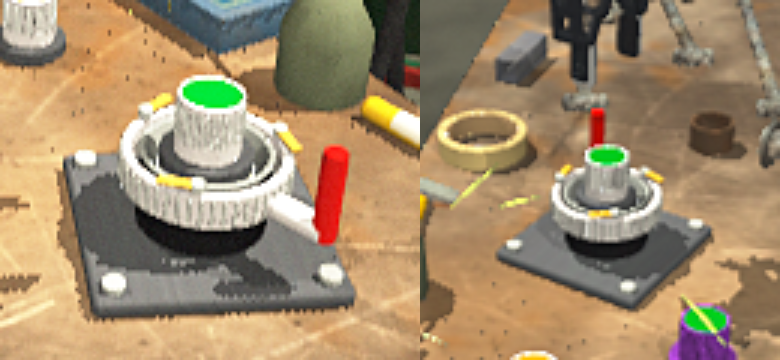

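The filter is seated: the glass measures (0.5434, 0.0229, 0.1001), level and centred, with the ring still open. Next is the post.

>>> play_rows --steps '[[[-0.0176, -0.0225, 0, 0], [-0.0176, -0.0225, 0, 0], [-0.0176, -0.0225, 0, 0], [0, 0, 0, 0.12], [0, 0, 0, 0.12]]]' --gripper 0.05

```text
time: 7.73
ee_pos: [0.5671, -0.0604, 0.1715]
tcp_rot: [-179.9, -0.1, 144.1]
wrist_force: [0.2, 0.5, 0.0]
opening: 0.0499
grasp_force: 0.0
```

>>> play_rows --steps '[[[0, 0, 0, 0.12], [0, 0, 0, 0.12], [0, 0, 0, 0.12], [0, 0, 0, 0.12], [0, 0, 0, 0.12]]]'

```text
time: 8.15
ee_pos: [0.5669, -0.0589, 0.1718]
tcp_rot: [-179.9, -0.0, 109.8]
wrist_force: [0.1, 0.7, -0.2]
opening: 0.0499
grasp_force: 0.0
```

>>> play_rows --steps '[[[0, 0, 0, 0.064], [0, 0, 0.01, 0], [0, 0, 0.01, 0], [0, 0, 0, 0], [0, 0, 0, 0]]]'

```text
time: 8.57
ee_pos: [0.5665, -0.0589, 0.1512]
tcp_rot: [-179.9, -0.1, 106.5]
wrist_force: [0.6, 0.5, 0.0]
opening: 0.0498
grasp_force: 0.0
```

```bash
python3 - <<'E'
from w import *
stat(); w=bot.camera("wrist"); cv2.imwrite("pics/w5.png",w["img"])
m,b=blobs(w["img"],(0,180,100),(6,255,255),100)
for s,ce in b:
    print(s,ce)
    ys,xs=np.where(m>0)
    print([onz(w,*ce,z).round(4) for z in(.102,.09)])
print(toolshift([.5675,-.059,.076]))
E
```

```text
8.57 [ 0.5665 -0.0589  0.1512] [-1.799e+02 -1.000e-01  1.065e+02] [-6.  7.  3. 87.  0. 68.] [0.6 0.5 0. ] 0.0498 0.0
(np.int32(278), np.int32(214), np.int32(25), np.int32(37), np.int32(660)) (np.float64(289.7), np.float64(233.8))
[array([ 0.567, -0.054,  0.102]), array([ 0.5683, -0.0581,  0.09  ])]
[-0.0003  0.0006  0.0761]
```

View pics/w5.png

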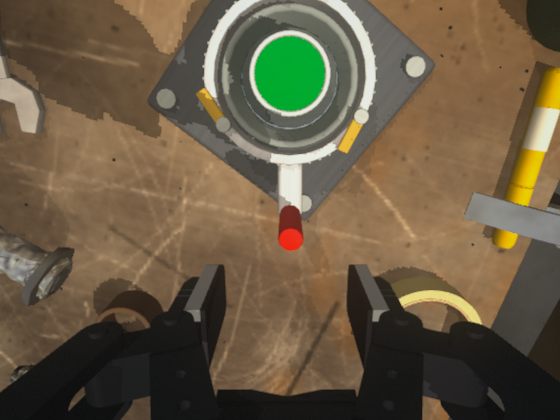

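The post top is at (291,239), midway between the fingers. The green filter sits centred in the ring at (290,73), with the claws clear of it.

>>> play_rows --steps '[[[0.001, 0, 0.01, 0], [0, 0, 0.02, 0], [0, 0, 0.02, 0], [0, 0, 0.015, 0], [0, 0, 0.01, 0]]]'

```text
time: 9.03
ee_pos: [0.5663, -0.0579, 0.0756]
tcp_rot: [-179.9, -0.0, 106.5]
wrist_force: [0.3, 0.3, 0.3]
opening: 0.0498
grasp_force: 0.0
```

>>> play_rows --steps '[[[0, 0, 0, 0], [0, 0, 0, 0], [0, 0, 0, 0], [0, 0, 0, 0], [0, 0, 0, 0]]]' --gripper 0.005 --squeeze 25

```text
time: 9.45
ee_pos: [0.5677, -0.058, 0.0789]
tcp_rot: [179.9, 0.0, 106.4]
wrist_force: [1.4, -0.1, 0.3]
opening: 0.0131
grasp_force: 24.7
```

```bash
python3 - <<'E'
from w import *
stat()
r=.0845;t=1.3/20
print("row: chord tool y", r*np.sin(t), "tool x", r*(1-np.cos(t)))
a=np.radians(-73.6);C=np.array([.5434,.0229])
for k in(5,10,15,20): print(k,C+r*np.array([np.cos(a-k*t),np.sin(a-k*t)]))
E
```

```text
9.45 [ 0.5677 -0.058   0.0789] [179.9   0.  106.4] [-6.  7. -4. 78.  0. 68.] [ 1.4 -0.1  0.3] 0.0131 24.695912897586823
row: chord tool y 0.00548863318153913 tool x 0.0001784434097750542
5 [ 0.54012509 -0.06153651]
10 [ 0.51333521 -0.05607062]
15 [ 0.48969307 -0.04233661]
20 [ 0.47167396 -0.02177243]
```

>>> play_rows --steps '[[[0.0002, -0.0055, 0, 0.065], [0.0002, -0.0055, 0, 0.065], [0.0002, -0.0055, 0, 0.065], [0.0002, -0.0055, 0, 0.065], [0.0002, -0.0055, 0, 0.065]]]'

```text
time: 9.87
ee_pos: [0.5402, -0.0612, 0.0783]
tcp_rot: [179.9, -0.0, 87.6]
wrist_force: [2.2, 1.7, -2.9]
opening: 0.0135
grasp_force: 24.4
```

>>> play_rows --steps '[[[0.0002, -0.0055, 0, 0.065], [0.0002, -0.0055, 0, 0.065], [0.0002, -0.0055, 0, 0.065], [0.0002, -0.0055, 0, 0.065], [0.0002, -0.0055, 0, 0.065]]]'

```text
time: 10.28
ee_pos: [0.5133, -0.0554, 0.0778]
tcp_rot: [180.0, -0.1, 69.0]
wrist_force: [4.3, 2.9, -7.6]
opening: 0.0127
grasp_force: 24.4
```

Right on the predicted arc. I'll add a little downward shift for the ring's drop.

>>> play_rows --steps '[[[0.0002, -0.0055, 0.0004, 0.065], [0.0002, -0.0055, 0.0004, 0.065], [0.0002, -0.0055, 0.0004, 0.065], [0.0002, -0.0055, 0.0004, 0.065], [0.0002, -0.0055, 0.0004, 0.065]]]'

```text
time: 10.7
ee_pos: [0.4898, -0.042, 0.0765]
tcp_rot: [179.9, -0.0, 50.4]
wrist_force: [2.1, -1.4, -0.4]
opening: 0.0128
grasp_force: 25.0
```

>>> play_rows --steps '[[[0.0002, -0.0055, 0.0003, 0.065], [0.0002, -0.0055, 0.0003, 0.065], [0.0002, -0.0055, 0.0003, 0.065], [0.0002, -0.0055, 0, 0.065], [0.0002, -0.005, 0, 0.06]]]'

```text
time: 11.12
ee_pos: [0.4721, -0.0217, 0.0758]
tcp_rot: [179.9, -0.1, 32.0]
wrist_force: [2.0, -1.3, 0.1]
opening: 0.0128
grasp_force: 25.0
```

>>> play_rows --steps '[[[0, -0.001, 0, 0], [0, -0.001, 0, 0], [0, 0, 0, 0], [0, 0, 0, 0], [0, 0, 0, 0]]]'

```text
time: 11.53
ee_pos: [0.4715, -0.0208, 0.0757]
tcp_rot: [179.9, -0.1, 32.4]
wrist_force: [2.8, -4.4, 0.5]
opening: 0.0127
grasp_force: 25.2
```

>>> play_rows --steps '[[[0, -0.001, 0, 0], [0, -0.001, 0, 0], [0, 0, 0, 0], [0, 0, 0, 0], [0, 0, 0, 0]]]'

```text
time: 11.95
ee_pos: [0.4709, -0.0197, 0.0758]
tcp_rot: [179.8, -0.1, 32.3]
wrist_force: [5.7, -7.9, 0.4]
opening: 0.0131
grasp_force: 25.3
```

>>> play_rows --steps '[[[0, 0.001, 0, 0], [0, 0.001, 0, 0], [0, 0, 0, 0], [0, 0, 0, 0], [0, 0, 0, 0]]]' --gripper 0.045

```text
time: 12.37
ee_pos: [0.4704, -0.0198, 0.0748]
tcp_rot: [-180.0, 0.0, 32.3]
wrist_force: [0.3, 0.2, 0.1]
opening: 0.0448
grasp_force: 0.0
```

>>> play_rows --steps '[[[0, 0, -0.01, 0], [0, 0, -0.02, 0], [0, 0, -0.03, 0], [0, 0, -0.03, 0], [0, 0, -0.02, 0]]]'

```text
time: 12.78
ee_pos: [0.4709, -0.0199, 0.1884]
tcp_rot: [179.9, -0.1, 32.3]
wrist_force: [0.5, 0.0, 0.7]
opening: 0.0451
grasp_force: 0.0
```

```bash
python3 - <<'E'
from w import *
stat()
w=bot.camera("wrist");c=bot.camera("scene");s=bot.camera("side")
G=((45,120,60),(80,255,255),25)
g=[x[1] for x in blobs(c["img"],*G)[1] if 300<x[1][0]<360 and 200<x[1][1]<270];h=[x[1] for x in blobs(s["img"],*G)[1] if 260<x[1][0]<300 and x[1][1]<210];print(g,h)
if g and h: print("glass",cross(ray(c,*g[0]),ray(s,*h[0])))
for n,k in(("scene",c),("side",s)): print(n,[(tuple(map(int,x[0])),x[1]) for x in blobs(k["img"],(0,170,90),(6,255,255),25)[1]])
m=[x for x in blobs(w["img"],(0,170,90),(6,255,255),100)[1]]
for x in m:
    p=onz(w,*x[1],.087); print(x,p, np.degrees(np.arctan2(p[1]-.0229,p[0]-.5434)))
cv2.imwrite("pics/p6.png",np.hstack([cv2.resize(c["img"][200:320,260:400],(420,360)),cv2.resize(w["img"],(375,281)) if 0 else cv2.resize(w["img"][:420,70:490],(360,360))]))
E
```

```text
12.78 [ 0.4709 -0.0199  0.1884] [ 1.799e+02 -1.000e-01  3.230e+01] [ -2.  -7.  -6.  90.   0. 145.] [0.5 0.  0.7] 0.0451 0.0
[(np.float64(330.3), np.float64(230.9))] [(np.float64(281.8), np.float64(171.7))]
glass [0.54341372 0.02289678 0.10010628]
scene [((395, 10, 64, 234, 938), (np.float64(432.7), np.float64(137.6))), ((460, 223, 26, 16, 161), (np.float64(473.6), np.float64(230.7))), ((125, 230, 42, 27, 598), (np.float64(149.4), np.float64(240.4))), ((302, 253, 11, 34, 270), (np.float64(307.1), np.float64(269.1))), ((454, 259, 22, 8, 77), (np.float64(465.0), np.float64(262.5)))]
side [((459, 75, 75, 58, 2388), (np.float64(495.6), np.float64(101.8))), ((452, 101, 8, 19, 78), (np.float64(456.2), np.float64(109.4))), ((464, 113, 12, 31, 183), (np.float64(469.5), np.float64(130.0))), ((308, 165, 6, 18, 83), (np.float64(310.1), np.float64(173.3))), ((170, 169, 20, 7, 66), (np.float64(178.5), np.float64(172.5))), ((174, 193, 18, 3, 36), (np.float64(182.1), np.float64(194.2))), ((360, 253, 37, 37, 553), (np.float64(376.7), np.float64(272.0)))]
((np.int32(280), np.int32(193), np.int32(21), np.int32(35), np.int32(588)), (np.float64(289.8), np.float64(210.9))) [ 0.47351714 -0.02062041  0.087     ] -148.0869068929025
```

View pics/p6.png

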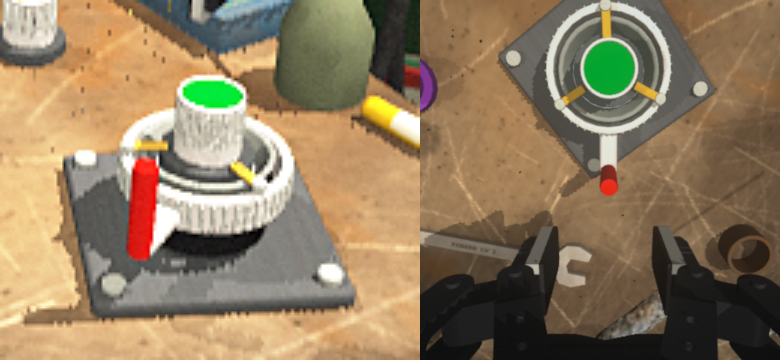

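The ring has turned about 74.5°, which is its stop. All three claws lie over the flange, the filter is still seated, and the gripper is clear of everything.

```bash
python3 -c "
from workcell import bot
print(bot.job_done())"
```

```text
the job is handed in; nothing more can be done
None
```

The green filter sits on its seat, the retaining ring is turned home to its stop with all three claws over the flange, the amber filter was left alone, everything is released, and the job is handed in (no verdict came back).

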